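# Seat the slicing disc on a vegetable slicer and clamp it under the lid

### The arm

A 6-joint arm with a two-finger parallel gripper is mounted at the origin on the work surface. World frame = base frame: x ahead of the robot, y to its left, z up, the work surface at z = 0. Lengths are in m, angles in degrees, forces in N, time in s.
With the tool pointing down it reaches from about 0.375 to 0.9 m from the base axis. Payload 3.1 kg.
Tool frame: the origin (TCP) lies on the centre line of the jaws, within the pads' length; the fingertips stand 14 mm ahead of it and the grasp point (between the pads) lies 5 mm behind it (bot.tips_ahead is the distance from the TCP to the fingertips, in m); z points along the fingers, y is the line along which they close (so a half turn about z gives the same grasp; the last joint's range is limited). The gripper opens to 87 mm and grips with 3 to 60 N. Pads are 19 mm wide; open, the fingers measure 117 mm over their backs; the gripper's body (75 mm by 190 mm) begins 51 mm behind the grasp point.
Start: joints at [-78.18, 30.224, 82.088, -0, 67.689, -10.227], TCP at [0.235, -0.579, 0.209] pointing down, gripper open.
Joint ranges: [-176.69, 176.69], [-43.24, 126.21], [12.49, 139.97], [-82, 262], [0, 151.66], [-163.58, 163.58]. Speed limits (degrees/s): [159.86, 159.86, 180, 180, 180, 180].

### API

Orientations are given as a 3x3 rotation matrix whose columns are the frame's x, y, z axes.
In Python, from rig import bot gives the robot as it stands.
- The arm moves only by the tool play_rows, never from a script. Its argument "moves" is a list that holds one entry, the list of rows, each a list of 6 numbers: the shift along the tool's x, y, z in mm, then the turn, a rotation vector about the tool's x, y, z in rad. A call has 1 to 5 rows; each row shifts and turns the commanded pose from where the row before left it, along the tool's axes as they then stand; what a row does not reach is not made up. A row lasts 1/10 s, in which the tool goes at most 50 mm and 8.59 degrees, less where a joint would pass 70% of its speed; a pose out of reach is approached as far as the arm can. A call with a gripper value outside its range is refused whole. "fingers" is the opening, from -1 (shut) to 1 (fully open), set as the call begins (left out, the last holds). The fingers move at their own pace and stop on an object; the grip force is fixed at half the most. Time passes only in rows, so rows that do not move let the fingers close. It gives the time, the measured TCP pose, the force, the opening and the grip force at its end, in the units of the state.
- bot.read_state(): the state, without advancing time (a new reading comes with each control period).
- bot.capture(name): name is "scene" or "top" or "wrist"; returns a dict with "image" (384x512x3 uint8, blue, green, red), "fx", "fy", "cx", "cy" (pixels), "distortion" ([k1, k2, p1, p2, k3] as OpenCV has them; the pictures are not rectified), "R" (3x3) and "t" (3): a world point X has camera coordinates R X + t. Camera axes: x right, y down, z forward; pixel columns grow to the right and rows downward; lengths in m; the calibration is good to about 2 mm. A picture is of the moment at which its call begins. There is no depth.
- bot.hand_in(): hands the job in; it is judged then, once.
Trained networks look in a picture, given as the dict that the camera call returned (one of the last four; its "shot" number tells which), for a name from the list of things; names that differ only in an ending like _2 or _b are one class to them, and where a whole thing is asked for, a point or a joint stands for the part that bears it (a point fixed in the world has none). Each returns a list of dicts, best first, with "confidence" (0 to 1); they miss things now and then, are a little off and sometimes report something else, mostly with a low value. They report only what shows in the picture. A call takes as long as a camera call.
- bot.search_frame(picture, query): "centre" ([column, row] in pixels, amid what is visible of it).
- bot.silhouettes(picture, query): "pixels" (384x512 bool, what is visible of it) and "centre" ([column, row] in pixels, amid what is visible of it).
- bot.pinpoint(picture, query): "centre" ([column, row] in pixels: a listed point, or the origin of a listed thing).
The state is a dict: "time_s": time; "joint_positions": joint angles; "qvel": joint speeds; "tau": joint torques, N m; "position": TCP position; "tcp_rot": TCP orientation; "force": force on the tool from outside, world axes, zero at the start; "moment": the same for the moment, N m; "opening": opening from 0.0 (shut) to 1.0 (fully open); "grasp_force": force on a finger pad.
Only numpy, scipy, OpenCV 4.12 (cv2) and the standard library are available. Lean on these libraries where they do the work, as an engineer would, in place of code of your own. Each camera call takes 0.05 s, during which the arm holds its last target. There are 200 camera calls.

### The job

Fit the slicing disc (the one with a single long blade, not the grating disc) onto the drive shaft of the vegetable slicer: lower it on, turn it gently until you feel its slots drop over the shaft's drive key, and make sure that it sits fully down, without forcing it. Only then swing the hinged clamp lid all the way down over it so that the lid's spring pad holds the hub. Leave the other things on the bench where they are.

Things in the scene. Friction and masses are not known exactly. Their poses are not given: they have to be found in the camera images.
- slicing_disc: Slicing disc, hub up on the bench, 0.4-0.65 kg: round steel plate 150 mm across, 3 mm thick, with one long radial blade 5 mm proud, on a grey plastic hub 52 mm high. Origin: centre of the hub's underside, z up the hub. Hub foot 60 mm across from 0 to 26 mm height, plate 26 to 29 mm, round grip 44 mm across from 29 to 52 mm.
- hub_slots (a point): Same point as the disc's origin, in the hub's underside: a blind bore 19 mm across and 26 mm deep for the shaft, and two straight slots crossing at right angles at its centre, 10 mm wide and 10.5 mm deep, either of which takes the drive key (one lies along the disc's x axis, the other along y).
- hub_top (a point): Centre of the top of the slicing disc's round grip, 52 mm above its underside, 23 mm above its plate.
- grating_disc: Bystander: grating disc of the same size and hub as the slicing disc, its plate covered with small round teeth. Origin: centre of the hub's underside. Not to be used or moved.
- slicer: Bench vegetable slicer, fixed: round open cutting chamber 190 mm across outside, 176 inside, rim 112 mm and floor 50 mm above the worktop; beyond it a white motor housing 205 mm high (local x 118 to 273 mm, y within 95 mm); a chute on the -x side to x = -145 mm. Origin on the worktop under the chamber's axis; x to the motor, z up.
- seat (a point): Centre of the upper face of the drive collar (60 mm across) in the chamber, on the shaft's axis, 58 mm above the worktop; axes as the slicer's. A fully seated hub's underside lies here, its top 110 mm above the worktop. More than 50 N between disc and slicer damages the drive.
- shaft_tip (a point): Top of the upright drive shaft, 24 mm above the seat; 16 mm across, tapering to 10 in its last 4 mm. A straight key 48 long, 8 wide, 9 mm high lies across the shaft on the collar. Its angle differs each time and is not measured; the motor holds it against 0.4 N m. Slots that miss it leave the disc 9 mm high: turn the disc, 90 degrees at most, under about 5 N until it drops.
- lid (a joint): Angle of the hinged clamp lid, rad: 0 closed, 1.6 to 1.85 at the start (leaning away from the chamber), stop at 1.9. The stiff hinge stays where left; about 5 N at the free edge moves it. Its spring pad (24 mm across, 2 N/mm, 4 mm travel) meets a seated hub in the last 0.03 rad and ends pushing with 6 N; a disc not fully down stops the lid about 0.08 rad open.
- lid_hinge (a point): Middle of the level hinge axis, 103 mm from the chamber's axis on the slicer's -y side, 118 mm up. Local x along the hinge (as the slicer's x), y to the lid's free edge, z out of its outer (upper) face. Lid: round plate 188 mm across centred at y 103 mm, outer face at z 3 mm. On it a feed hopper 60 mm high over x 18 to 78, y 45 to 130 mm; the face at x below 10 is free.
- lid_lug (a point): Middle of the outer face of the lug at the lid's free edge, 205 mm from the hinge, local z 6 mm. Lug 50 mm wide along the hinge direction, 10 mm thick, ending 215 mm from the hinge. Axes as the lid's.
- pusher: Bystander: white plastic food pusher of the slicer, 62 x 96 x 128 mm, to be left alone. Origin at the centre of its underside.
- dish_stack: Bystander: stack of six yellow dishes, 100 mm across, to be left alone. Origin at the centre of its underside.
- mixing_bowl: Bystander: steel mixing bowl, 190 mm across, to be left alone. Origin at the centre of its underside.
- white_cup: Bystander: white bowl on the kitchen scale, 90 mm across, to be left alone. Origin at the centre of its underside.
- sprayer: Bystander: spray bottle with red head, 200 mm high, to be left alone. Origin at the centre of its underside.
- spatula: Bystander: spatula lying flat, to be left alone. Origin at the centre of its underside.
- soup_bowl: Bystander: white bowl, 110 mm across, to be left alone. Origin at the centre of its underside.

How it is judged:
By the outcome, as a careful person would: the job done as asked, in the order asked, and still so for the second after the job is handed in, with the robot touching nothing.
It also fails if it takes over 72 s, if anything falls off the work surface, if the arm or the gripper's body presses on something with over 40 N, if the wrist force passes 120 N, or if a joint passes its speed limit or range.

## Working session

There is one attempt and no reset: what is moved stays moved. The work goes in short steps, Python scripts to look and compute and a tool call to move; the robot and the scene stay as the last step left them, time stands still between calls to the robot, and variables do not carry over. Pictures are saved under pics/ and viewed, at most 10 in all, crops included, and the job is handed in when it is done.

Besides the shell and the picture viewer there is one more tool, called after "Call:" as name(argument=value, ...), one argument or row to a line, values as JSON. play_rows: Moves the arm, as the interface text tells. Its arguments: {"type":"object","properties":{"moves":{"type":"array","items":{"type":"array","items":{"type":"array","items":{"type":"number"}}}},"fingers":{"type":"number"}},"required":["moves"]}

```bash
ls; mkdir -p pics; cat > h.py <<'E'
import numpy as np, cv2
from rig import bot
def ray(p,uv):
    K=np.array([[p['fx'],0,p['cx']],[0,p['fy'],p['cy']],[0,0,1.]])
    n=cv2.undistortPoints(np.array([[uv]],float),K,np.array(p['distortion'],float))[0,0]
    R=np.array(p['R']);t=np.array(p['t']).ravel()
    d=R.T@np.array([n[0],n[1],1]);return -R.T@t,d/np.linalg.norm(d)
def atz(p,uv,z):
    o,d=ray(p,uv);return o+d*(z-o[2])/d[2]
def tri(prs):
    A=np.zeros((3,3));b=np.zeros(3)
    for o,d in prs:
        M=np.eye(3)-np.outer(d,d);A+=M;b+=M@o
    return np.linalg.solve(A,b)
def proj(p,X):
    K=np.array([[p['fx'],0,p['cx']],[0,p['fy'],p['cy']],[0,0,1.]])
    return cv2.projectPoints(np.array([X],float),cv2.Rodrigues(np.array(p['R'],float))[0],np.array(p['t'],float),K,np.array(p['distortion'],float))[0].ravel()
E
python3 - <<'E'
from h import *
np.set_printoptions(precision=4,suppress=True)
P={n:bot.capture(n) for n in("scene","top","wrist")}
cv2.imwrite('pics/a.png',np.hstack([P['scene']['image'],P['top']['image']])[:, :]) 
im=np.vstack([P['scene']['image'],P['top']['image']]);cv2.imwrite('pics/a.png',cv2.resize(im,None,fx=.78,fy=.78))
for n,p in P.items():
    print(n, 'cam',-np.array(p['R']).T@np.array(p['t']).ravel())
    for q in("slicing_disc","hub_top","grating_disc","seat","shaft_tip","lid_hinge","lid_lug","slicer","pusher"):
        r=bot.pinpoint(p,q)[:2];print(n,q,[(np.round(x['centre'],1).tolist(),round(x['confidence'],2)) for x in r])
E
```

```text
pics
scene cam [ 1.2602 -0.8041  1.1089]
scene slicing_disc [([271.0, 174.9], 0.86)]
scene hub_top [([276.8, 165.4], 0.96), ([228.1, 224.4], 0.38)]
scene grating_disc [([309.4, 202.1], 0.62)]
scene seat []
scene shaft_tip []
scene lid_hinge [([207.7, 218.5], 0.85), ([231.8, 213.4], 0.71)]
scene lid_lug [([189.7, 175.7], 0.96), ([288.9, 141.0], 0.17)]
scene slicer [([229.6, 223.3], 0.93)]
scene pusher [([341.6, 220.3], 0.87)]
top cam [0.2824 0.0207 1.5362]
top slicing_disc [([202.1, 217.4], 0.59)]
top hub_top [([195.1, 221.4], 0.6), ([140.6, 245.6], 0.2)]
top grating_disc [([204.5, 168.7], 0.9), ([335.9, 187.0], 0.36)]
top seat [([284.6, 199.0], 0.64), ([284.0, 199.3], 0.64)]
top shaft_tip [([283.5, 194.8], 0.62), ([338.8, 188.9], 0.33)]
top lid_hinge [([314.1, 199.3], 0.83), ([199.6, 216.5], 0.73)]
top lid_lug [([338.7, 189.1], 0.56)]
top slicer [([287.5, 199.0], 0.71)]
top pusher [([211.4, 129.1], 0.73), ([200.8, 220.0], 0.21)]
wrist cam [ 0.3009 -0.551   0.3849]
wrist slicing_disc []
wrist hub_top []
wrist grating_disc []
wrist seat []
wrist shaft_tip []
wrist lid_hinge []
wrist lid_lug []
wrist slicer []
wrist pusher []
```

View pics/a.png

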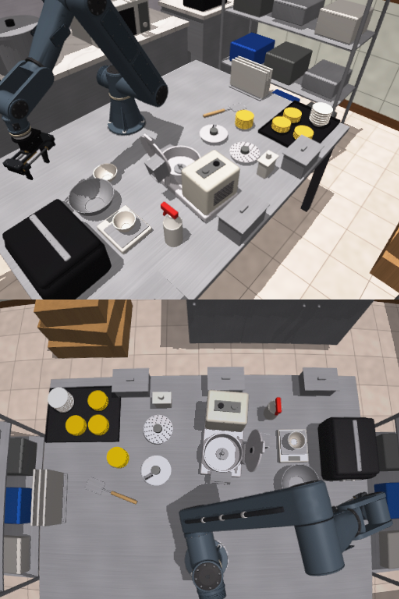

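```bash
python3 - <<'E'
from h import *
np.set_printoptions(precision=4,suppress=True)
s=bot.capture('scene');t=bot.capture('top')
def both(q,zt,a=None,b=None):
    a=a or bot.pinpoint(s,q)[0]['centre'];b=b or bot.pinpoint(t,q)[0]['centre']
    print(q,'tri',tri([ray(s,a),ray(t,b)]),'scene@z',atz(s,a,zt),'top@z',atz(t,b,zt))
both('hub_top',.052);both('slicing_disc',0);both('lid_hinge',.118);both('lid_lug',.3);both('slicer',0)
for q,z in(('seat',.058),('shaft_tip',.082)):
    b=bot.pinpoint(t,q)[0]['centre'];print(q,atz(t,b,z))
both('grating_disc',0);both('pusher',0)
print(bot.read_state())
E
```

```text
hub_top tri [0.4384 0.2493 0.0439] scene@z [0.4496 0.2493 0.052 ] top@z [0.4311 0.2414 0.052 ]
slicing_disc tri [0.4455 0.2412 0.0059] scene@z [0.4362 0.2385 0.    ] top@z [0.4525 0.249  0.    ]
lid_hinge tri [ 0.4995 -0.191   0.1225] scene@z [ 0.5024 -0.1811  0.118 ] top@z [ 0.494 -0.199  0.118]
lid_lug tri [ 0.5039 -0.238   0.3178] scene@z [ 0.485  -0.2274  0.3   ] top@z [ 0.5089 -0.2396  0.3   ]
slicer tri [ 0.5125 -0.092   0.019 ] scene@z [ 0.4975 -0.0823  0.    ] top@z [ 0.5176 -0.0909  0.    ]
seat [ 0.5091 -0.0822  0.058 ]
shaft_tip [ 0.518 -0.08   0.082]
grating_disc tri [0.6458 0.2323 0.0014] scene@z [0.6451 0.2337 0.    ] top@z [0.6461 0.2324 0.    ]
pusher tri [0.7906 0.2144 0.0054] scene@z [0.7883 0.2194 0.    ] top@z [0.7923 0.2151 0.    ]
{'time_s': 2.4, 'joint_positions': array([-78.1811,  30.2239,  82.0904,  -0.0001,  67.6906, -10.227 ]), 'qvel': array([ 0.0705, -0.0189, -0.0215,  0.083 , -0.0687, -0.0135]), 'tau': array([ -0.0001, -44.0007, -17.698 ,   0.0634,   0.0505,  -0.    ]), 'position': array([ 0.2346, -0.5792,  0.2087]), 'tcp_rot': array([[ 0.9269,  0.3754, -0.    ],
       [ 0.3754, -0.9269,  0.0001],
       [ 0.    , -0.0001, -1.    ]]), 'force': array([ 0.533 , -1.3682, -0.5742]), 'moment': array([-0.0037,  0.0415, -0.015 ]), 'grasp_force': 0.0, 'opening': 1.0002368490280134}
```

The top view shows the slicing disc, with its single blade, at about (0.445, 0.245). The chamber is at about (0.513, -0.088), and the lid leans towards -y at roughly 1.79 rad. I'll raise the arm, turn it and carry it over.

Call:
play_rows(
  moves=[
    [[0,0,-45,0,0,-0.149],[0,0,-45,0,0,-0.149],[0,0,-45,0,0,-0.149],[0,0,-45,0,0,-0.149],[0,0,-45,0,0,-0.149]],
  ],
  fingers=1,
)

```text
time_s: 2.9
position: [0.2346, -0.5789, 0.4358]
tcp_rot: [[0.421, 0.907, 0.0], [0.907, -0.421, -0.0], [-0.0, 0.0, -1.0]]
force: [0.5, -1.4, -1.0]
opening: 0.999
grasp_force: 0.0
```

Call:
play_rows(
  moves=[
    [[0,0,0,0,0,-0.148],[0,0,0,0,0,-0.148],[0,0,0,0,0,-0.146],[40,28,0,0,0,0],[40,28,0,0,0,0]],
  ],
)

```text
time_s: 3.4
position: [0.2904, -0.499, 0.4329]
tcp_rot: [[0.002, 1.0, -0.0], [1.0, -0.002, 0.001], [0.001, -0.0, -1.0]]
force: [1.1, -0.9, 0.7]
opening: 1.003
grasp_force: 0.0
```

Call:
play_rows(
  moves=[
    [[40,28,0,0,0,0],[40,28,0,0,0,0],[40,28,0,0,0,0],[40,28,0,0,0,0],[40,28,0,0,0,0]],
  ],
)

```text
time_s: 3.9
position: [0.4311, -0.2972, 0.434]
tcp_rot: [[-0.001, 1.0, 0.0], [1.0, 0.001, -0.0], [-0.0, 0.0, -1.0]]
force: [0.4, -0.6, 0.2]
opening: 0.999
grasp_force: 0.0
```

Call:
play_rows(
  moves=[
    [[36,20,0,0,0,0],[36,20,0,0,0,0],[36,20,0,0,0,0],[36,20,0,0,0,0],[0,0,0,0,0,0]],
  ],
)

```text
time_s: 4.4
position: [0.5117, -0.1506, 0.4339]
tcp_rot: [[-0.008, 1.0, 0.001], [1.0, 0.008, 0.002], [0.002, 0.001, -1.0]]
force: [-0.5, 0.3, 0.5]
opening: 0.999
grasp_force: 0.0
```

```bash
python3 - <<'E'
from h import *
np.set_printoptions(precision=4,suppress=True)
p=bot.capture('wrist');cv2.imwrite('pics/b.png',p['image'])
for q,z in(("seat",.058),("shaft_tip",.082),("lid_hinge",.118),("slicer",0),("lid_lug",.31)):
    for r in bot.pinpoint(p,q)[:2]: print(q,np.round(r['centre'],1),round(r['confidence'],2),atz(p,r['centre'],z))
E
```

```text
seat [256.4 121.6] 0.87 [ 0.5108 -0.0838  0.058 ]
shaft_tip [258.5 122.3] 0.63 [ 0.5146 -0.0847  0.082 ]
shaft_tip [255.5 121.2] 0.6 [ 0.5092 -0.0829  0.082 ]
lid_hinge [249.7 181.2] 0.66 [ 0.4998 -0.1855  0.118 ]
slicer [259.5 118. ] 0.89 [ 0.5172 -0.0771  0.    ]
lid_lug [238.8 264.1] 0.88 [ 0.4913 -0.243   0.31  ]
lid_lug [149.8 227.7] 0.42 [ 0.3906 -0.1984  0.31  ]
```

View pics/b.png

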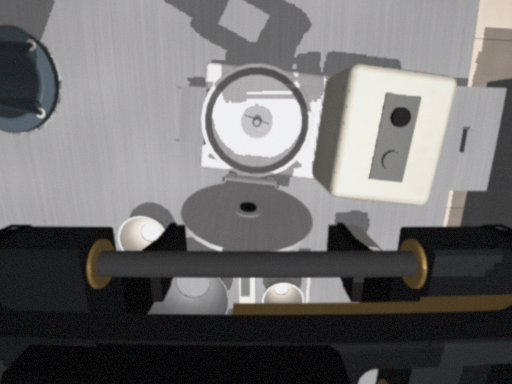

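The shaft and collar are at about (257,121) px, the hinge at (250,181), and the motor housing is to the right. A faint line across the collar looks like the key. I'll enlarge that area.

```bash
python3 - <<'E'
from h import *
im=cv2.imread('pics/b.png')[90:155,222:292]
im=cv2.resize(im,None,fx=8,fy=8,interpolation=cv2.INTER_CUBIC).astype(float)
im=np.clip((im-120)*1.9,0,255);cv2.imwrite('pics/c.png',im)
E
```

```text
[ WARN:0@0.253] global loadsave.cpp:1063 imwrite_ Unsupported depth image for selected encoder is fallbacked to CV_8U.
```

View pics/c.png

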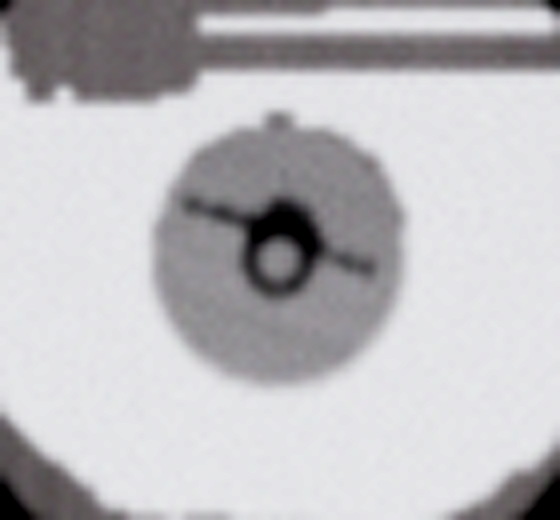

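Call:
play_rows(
  moves=[
    [[45,-9,10,0,0,0],[45,-9,10,0,0,0],[45,-9,10,0,0,0],[45,-9,10,0,0,0],[45,-9,10,0,0,0]],
  ],
)

```text
time_s: 5.2
position: [0.4645, 0.0703, 0.3835]
tcp_rot: [[0.002, 1.0, 0.001], [1.0, -0.002, -0.0], [-0.0, 0.001, -1.0]]
force: [0.2, -0.3, -0.5]
opening: 1.001
grasp_force: 0.0
```

Call:
play_rows(
  moves=[
    [[40,-9,36,0,0,0],[40,-9,36,0,0,0],[20,-4,36,0,0,0],[0,0,36,0,0,0],[0,0,0,0,0,0]],
  ],
)

```text
time_s: 5.7
position: [0.4407, 0.1624, 0.2419]
tcp_rot: [[-0.001, 1.0, -0.011], [1.0, 0.001, -0.002], [-0.002, -0.011, -1.0]]
force: [-1.1, -0.3, 0.3]
opening: 1.0
grasp_force: 0.0
```

```bash
python3 - <<'E'
from h import *
np.set_printoptions(precision=4,suppress=True)
p=bot.capture('wrist');cv2.imwrite('pics/d.png',p['image'])
print(bot.read_state()['position'])
for q,z in(("slicing_disc",0),("hub_top",.052),("grating_disc",0)):
    for r in bot.pinpoint(p,q)[:2]: print(q,np.round(r['centre'],1),round(r['confidence'],2),atz(p,r['centre'],z))
E
```

```text
[0.4431 0.1623 0.2444]
slicing_disc [259.5 112.4] 0.92 [0.4418 0.2424 0.    ]
hub_top [257.  110.3] 0.85 [0.4388 0.2441 0.052 ]
grating_disc [402.5 120.9] 0.69 [0.6468 0.2323 0.    ]
```

View pics/d.png

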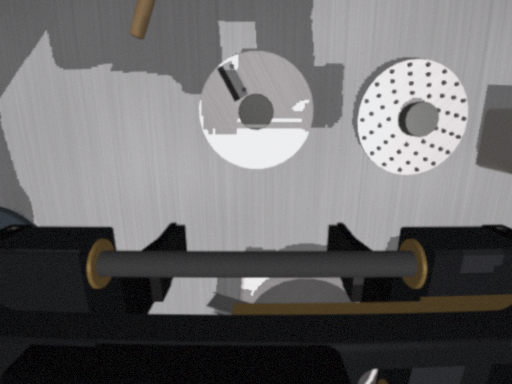

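The key lies at about -19° in the world frame. The disc's blade points at about 124°, and the hub centre is at (256,110) px, which is about (0.440, 0.2435). If the slots follow the blade, the disc needs roughly a +38° turn. I'll pick it up now.

Call:
play_rows(
  moves=[
    [[27,-1,30,0,0,0],[27,-1,30,0,0,0],[27,-1,30,0,0,0],[0,0,25,0,0,0],[0,0,25,0,0,0]],
  ],
)

```text
time_s: 6.4
position: [0.4438, 0.2451, 0.1067]
tcp_rot: [[-0.001, 1.0, 0.005], [1.0, 0.001, 0.001], [0.001, 0.005, -1.0]]
force: [-0.5, -0.3, 0.5]
opening: 0.998
grasp_force: 0.0
```

Call:
play_rows(
  moves=[
    [[0,0,15,0,0,0],[0,0,0,0,0,0],[0,0,0,0,0,0]],
  ],
)

```text
time_s: 6.7
position: [0.4432, 0.2443, 0.0922]
tcp_rot: [[0.0, 1.0, 0.003], [1.0, -0.0, 0.001], [0.001, 0.003, -1.0]]
force: [1.1, 0.8, -0.1]
opening: 1.0
grasp_force: 0.0
```

Call:
play_rows(
  moves=[
    [[-1,-3,15,0,0,0],[0,0,15,0,0,0],[0,0,10,0,0,0],[0,0,4,0,0,0],[0,0,0,0,0,0]],
  ],
)

```text
time_s: 7.2
position: [0.4389, 0.2433, 0.0471]
tcp_rot: [[-0.001, 1.0, 0.001], [1.0, 0.001, 0.0], [0.0, 0.001, -1.0]]
force: [0.3, -0.1, -0.3]
opening: 1.0
grasp_force: 0.0
```

```bash
python3 - <<'E'
from h import *
p=bot.capture('wrist');cv2.imwrite('pics/e.png',p['image']);print(bot.read_state()['position'],bot.read_state()['force'])
E
```

```text
[0.43893659 0.24335339 0.0472899 ] [-0.68287087  0.17333743 -0.04148489]
```

View pics/e.png

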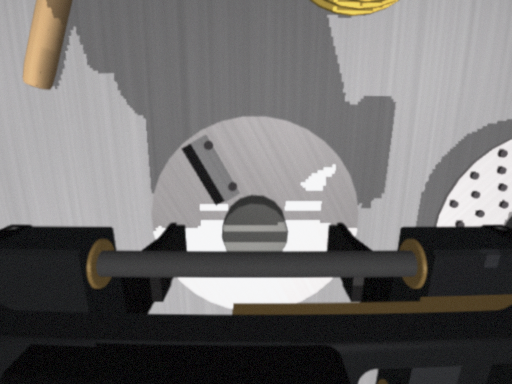

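The hub is between the fingers, centred at about (255,228) px, and the blade line runs at about 121–124°. I'll check the offset along the pads and then grip.

```bash
python3 - <<'E'
from h import *
p=bot.capture('wrist')
print(atz(p,(255,227),.052),atz(p,(254.5,212),.029))
a=atz(p,(209,146),.03);b=atz(p,(233,187),.03);c=atz(p,(188,150),.029);d=atz(p,(222,200),.029)
for u,v in((a,b),(c,d)): print(np.degrees(np.arctan2(*(u-v)[[1,0]])))
r=bot.pinpoint(p,'hub_top');print(r and (r[0]['centre'],atz(p,r[0]['centre'],.052)))
E
```

```text
[0.43757297 0.2481823  0.052     ] [0.43711171 0.25066243 0.029     ]
118.81468449886755
122.01113832702099
[]
```

Call:
play_rows(
  moves=[
    [[0,0,0,0,0,0],[0,0,0,0,0,0],[0,0,0,0,0,0],[0,0,0,0,0,0],[0,0,0,0,0,0]],
  ],
  fingers=-1,
)

```text
time_s: 7.85
position: [0.4383, 0.2433, 0.0468]
tcp_rot: [[-0.001, 1.0, 0.0], [1.0, 0.001, 0.0], [0.0, 0.0, -1.0]]
force: [-0.2, -0.2, -0.0]
opening: 0.631
grasp_force: 0.0
```

```bash
python3 - <<'E'
from h import *
p=bot.capture('wrist')
g=cv2.cvtColor(p['image'],cv2.COLOR_BGR2GRAY)
print(atz(p,(255,115.5),.029)[:2]-[0,.075],atz(p,(255,194),.052)[:2]-[0,.022],atz(p,(255,310),.029)[:2]+[0,.075])
print(atz(p,(152,210),.029),atz(p,(357,210),.029),atz(p,(223,228),.052),atz(p,(287.5,228),.052))
print(g[105:125,255],g[186:204,250])
t=bot.capture('top')
for q in('hub_top','slicing_disc'):
    for r in bot.silhouettes(t,q)[:1]:
        ys,xs=np.nonzero(r['pixels']);print(q,xs.min(),xs.max(),ys.min(),ys.max(),atz(t,((xs.min()+xs.max())/2,(ys.min()+ys.max())/2),.029))
E
```

```text
[0.43680318 0.24269624] [0.43693212 0.24827938] [0.43679406 0.24285651]
[0.3623864  0.25206436 0.029     ] [0.5104059  0.25229609 0.029     ] [0.41629544 0.2475563  0.052     ] [0.45788168 0.24762439 0.052     ]
[119 120 119 122 119 121 119 120 121 122 129 153 177 186 186 185 187 186
 185 184] [169 172 172 169 173 172 173 171 162 128  85  55  55  50  53  53  54  60]
hub_top 205 219 202 236 [0.43565895 0.19414276 0.029     ]
slicing_disc 337 361 127 153 [ 0.74725562 -0.35332802  0.029     ]
```

The plate edges give a centre of (0.437, 0.2428), so the TCP is centred. I'll close the fingers.

Call:
play_rows(
  moves=[
    [[0,0,0,0,0,0],[0,0,0,0,0,0],[0,0,0,0,0,0]],
  ],
)

```text
time_s: 8.35
position: [0.4383, 0.2432, 0.0468]
tcp_rot: [[-0.001, 1.0, -0.0], [1.0, 0.001, -0.0], [-0.0, -0.0, -1.0]]
force: [0.3, -0.0, -0.7]
opening: 0.168
grasp_force: 0.0
```

Call:
play_rows(
  moves=[
    [[0,0,-10,0,0,0],[0,0,-30,0,0,0],[0,0,-40,0,0,0],[0,0,-45,0,0,0],[0,0,-45,0,0,0]],
  ],
)

```text
time_s: 8.85
position: [0.4377, 0.2431, 0.219]
tcp_rot: [[-0.001, 1.0, -0.0], [1.0, 0.001, -0.0], [-0.0, -0.0, -1.0]]
force: [1.3, 0.7, -0.7]
opening: 0.004
grasp_force: 0.0
```

The fingers closed to nothing, so I missed the hub. I'll look.

```bash
python3 - <<'E'
from h import *
p=bot.capture('wrist');cv2.imwrite('pics/f.png',p['image'])
s=bot.read_state();print(s['position'],s['opening'])
for q,z in(("slicing_disc",0),("hub_top",.052)):
    for r in bot.pinpoint(p,q)[:2]: print(q,np.round(r['centre'],1),round(r['confidence'],2),atz(p,r['centre'],z))
X=s['position']+np.array(s['tcp_rot'])[:,2]*bot.tips_ahead
print(proj(p,X),bot.tips_ahead)
E
```

```text
[0.44243657 0.24478298 0.22629138] 0.005773678340123405
slicing_disc [254.9 171.5] 0.62 [0.43492277 0.24289198 0.        ]
hub_top [257.9 180.6] 0.84 [0.4389334  0.24113873 0.052     ]
[264.25298426 225.05447533] 0.014
```

View pics/f.png

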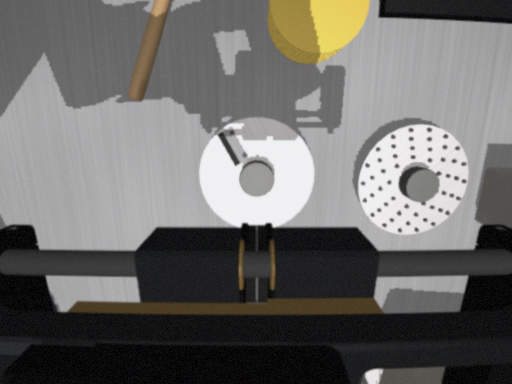

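```bash
python3 - <<'E'
from h import *
np.set_printoptions(precision=3,suppress=True)
p=bot.capture('wrist');s=bot.read_state()
R=np.array(s['tcp_rot']);x=np.array(s['position'])
C=-np.array(p['R']).T@np.array(p['t']).ravel()
print(p['fx'],p['cx'],p['cy'],p['distortion'],s['position'],'cam in tool',R.T@(C-x),'\n',np.array(p['R'])@R)
for a in(-.0435,.0435,0):
  for z in(-.02,0,.014): print(a,z,proj(p,x+R@[0,a,z]))
print(s['joint_positions'],s['opening'])
# outlines of hub/plate as predicted, disc at (.438,.243)
for cx in(.438,):
  for cy in(.243,.250):
    for r,z in((.075,.029),(.022,.052)):
      print(cy,r,[proj(p,[cx+dx*r,cy+dy*r,z]).round(0) for dx,dy in((1,0),(-1,0),(0,1),(0,-1))])
E
```

```text
285.4158053590137 256.3807454014196 195.91274504098044 [-0.048  0.     0.     0.     0.   ] [0.439 0.243 0.218] cam in tool [ 0.073  0.001 -0.179] 
 [[ 0.     1.    -0.004]
 [-0.965 -0.001 -0.263]
 [-0.263  0.004  0.965]]
-0.0435 -0.02 [182.815 243.183]
-0.0435 0 [189.994 230.687]
-0.0435 0.014 [194.234 223.318]
0.0435 -0.02 [325.761 242.977]
0.0435 0 [318.748 230.521]
0.0435 0.014 [314.607 223.174]
0 -0.02 [254.345 243.224]
0 0 [254.419 230.69 ]
0 0.014 [254.462 223.305]
[16.243 19.936 98.984  0.001 60.881 16.179] 0.006705109670371426
0.243 0.075 [array([311., 176.]), array([197., 176.]), array([254., 117.]), array([254., 230.])]
0.243 0.022 [array([271., 180.]), array([236., 180.]), array([254., 162.]), array([254., 197.])]
0.25 0.075 [array([311., 171.]), array([196., 171.]), array([254., 112.]), array([254., 225.])]
0.25 0.022 [array([272., 174.]), array([236., 174.]), array([254., 156.]), array([254., 192.])]
```

Call:
play_rows(
  moves=[
    [[0,0,0,0,0,0],[0,0,0,0,0,0],[0,0,0,0,0,0],[0,0,0,0,0,0],[0,0,0,0,0,0]],
  ],
  fingers=0.6,
)

```text
time_s: 9.55
position: [0.4381, 0.2432, 0.2161]
tcp_rot: [[-0.001, 1.0, -0.001], [1.0, 0.001, -0.0], [-0.0, -0.001, -1.0]]
force: [-0.4, 0.0, -0.3]
opening: 0.375
grasp_force: 0.0
```

Call:
play_rows(
  moves=[
    [[0,0,0,0,0,0],[0,0,0,0,0,0],[0,0,0,0,0,0],[0,0,0,0,0,0],[0,0,0,0,0,0]],
  ],
)

```text
time_s: 10.05
position: [0.4383, 0.2433, 0.2168]
tcp_rot: [[-0.001, 1.0, 0.0], [1.0, 0.001, 0.0], [0.0, 0.0, -1.0]]
force: [0.5, 0.3, 0.1]
opening: 0.775
grasp_force: 0.0
```

In the pictures the fingertips look shorter than I assumed. I'll go down again with the fingers partly open and feel for the plate in small steps.

Call:
play_rows(
  moves=[
    [[0,0,45,0,0,0],[0,0,45,0,0,0],[0,0,45,0,0,0],[0,0,30,0,0,0],[0,0,0,0,0,0]],
  ],
)

```text
time_s: 10.55
position: [0.4354, 0.2423, 0.0483]
tcp_rot: [[-0.001, 1.0, -0.008], [1.0, 0.001, -0.002], [-0.002, -0.008, -1.0]]
force: [-1.0, 0.6, 0.9]
opening: 0.8
grasp_force: 0.0
```

Call:
play_rows(
  moves=[
    [[0,0,2,0,0,0],[0,0,2,0,0,0],[0,0,0,0,0,0]],
  ],
)

```text
time_s: 10.85
position: [0.4396, 0.2437, 0.0493]
tcp_rot: [[-0.001, 1.0, 0.003], [1.0, 0.001, 0.001], [0.001, 0.003, -1.0]]
force: [-0.5, -0.3, 0.2]
opening: 0.805
grasp_force: 0.0
```

```bash
python3 - <<'E'
from h import *
p=bot.capture('wrist');s=bot.read_state();print(s['position'],s['force'],s['opening'])
im=p['image'][130:320,110:400];cv2.imwrite('pics/g.png',cv2.resize(im,None,fx=2.7,fy=2.7))
cv2.imwrite('pics/g0.png',p['image'])
E
```

```text
[0.43939217 0.24362722 0.04926876] [ 0.31586699  0.18891527 -0.43923834] 0.7999219784982028
```

View pics/g.png

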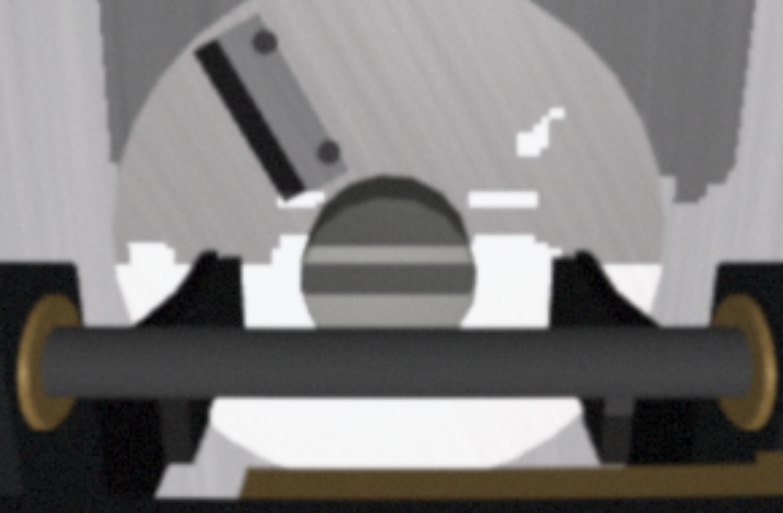

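Scale check: the finger ends look about 30 mm nearer the camera than the plate, so the fingers are above the hub top. The hub is centred between them. I'll keep descending while watching the force.

Call:
play_rows(
  moves=[
    [[0,0,3,0,0,0],[0,0,3,0,0,0],[0,0,0,0,0,0]],
  ],
)

```text
time_s: 11.2
position: [0.4381, 0.2432, 0.0417]
tcp_rot: [[-0.001, 1.0, -0.0], [1.0, 0.001, -0.0], [-0.0, -0.0, -1.0]]
force: [-0.6, -0.1, -0.7]
opening: 0.801
grasp_force: 0.0
```

Call:
play_rows(
  moves=[
    [[0,0,3,0,0,0],[0,0,0,0,0,0]],
  ],
)

```text
time_s: 11.4
position: [0.438, 0.2432, 0.0384]
tcp_rot: [[-0.001, 1.0, -0.001], [1.0, 0.001, -0.0], [-0.0, -0.001, -1.0]]
force: [-0.5, 0.3, -0.0]
opening: 0.799
grasp_force: 0.0
```

Call:
play_rows(
  moves=[
    [[0,0,3,0,0,0],[0,0,3,0,0,0],[0,0,0,0,0,0]],
  ],
)

```text
time_s: 11.7
position: [0.438, 0.2431, 0.0323]
tcp_rot: [[-0.001, 1.0, -0.001], [1.0, 0.001, -0.0], [-0.0, -0.001, -1.0]]
force: [0.7, -0.1, -0.7]
opening: 0.798
grasp_force: 0.0
```

Call:
play_rows(
  moves=[
    [[0,0,3,0,0,0],[0,0,0,0,0,0]],
  ],
)

```text
time_s: 11.9
position: [0.4381, 0.2432, 0.0294]
tcp_rot: [[-0.001, 1.0, -0.001], [1.0, 0.001, -0.0], [-0.0, -0.001, -1.0]]
force: [0.4, -0.1, -0.2]
opening: 0.798
grasp_force: 0.0
```

Call:
play_rows(
  moves=[
    [[0,0,3,0,0,0],[0,0,0,0,0,0]],
  ],
)

```text
time_s: 12.1
position: [0.4381, 0.2432, 0.0265]
tcp_rot: [[-0.001, 1.0, -0.001], [1.0, 0.001, -0.0], [-0.0, -0.001, -1.0]]
force: [0.3, 0.6, -0.4]
opening: 0.797
grasp_force: 0.0
```

Call:
play_rows(
  moves=[
    [[0,0,3,0,0,0],[0,0,0,0,0,0]],
  ],
)

```text
time_s: 12.3
position: [0.4381, 0.2432, 0.0235]
tcp_rot: [[-0.001, 1.0, -0.001], [1.0, 0.001, -0.0], [-0.0, -0.001, -1.0]]
force: [0.9, 0.5, -0.3]
opening: 0.8
grasp_force: 0.0
```

Call:
play_rows(
  moves=[
    [[0,0,2,0,0,0],[0,0,0,0,0,0]],
  ],
)

```text
time_s: 12.5
position: [0.4382, 0.2432, 0.0216]
tcp_rot: [[-0.001, 1.0, -0.0], [1.0, 0.001, -0.0], [-0.0, -0.0, -1.0]]
force: [0.2, -0.3, -0.7]
opening: 0.8
grasp_force: 0.0
```

Call:
play_rows(
  moves=[
    [[0,0,2,0,0,0],[0,0,0,0,0,0]],
  ],
)

```text
time_s: 12.7
position: [0.4382, 0.2432, 0.0196]
tcp_rot: [[-0.001, 1.0, -0.0], [1.0, 0.001, -0.0], [-0.0, -0.0, -1.0]]
force: [0.2, -0.5, -0.0]
opening: 0.801
grasp_force: 0.0
```

```bash
python3 - <<'E'
from h import *
p=bot.capture('wrist');s=bot.read_state();print(s['position'],s['force'],s['opening'])
im=p['image'][130:320,110:400];cv2.imwrite('pics/g2.png',cv2.resize(im,None,fx=2.7,fy=2.7))
E
```

```text
[0.43823863 0.24324734 0.0196514 ] [-0.77786066  0.17194714 -0.21293312] 0.7986940956331943
```

View pics/g2.png

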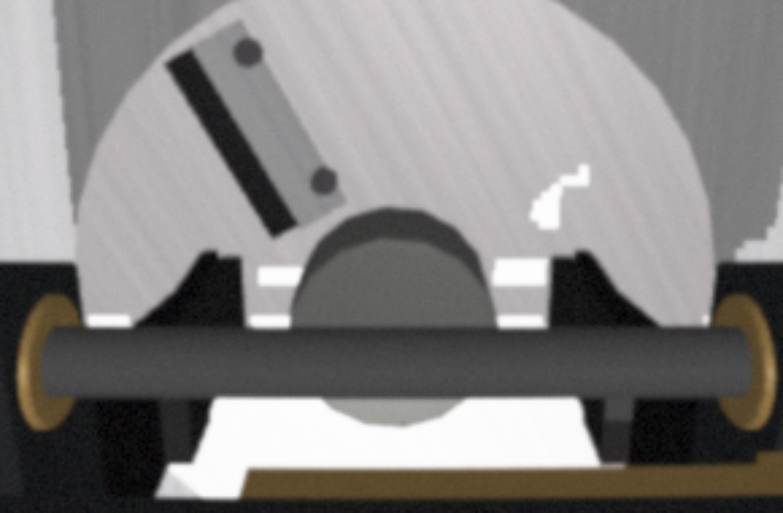

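The picture now shows the fingertips beside the hub at z of about 0.036. The real tips sit about 30 mm higher than the stated geometry. I'll go 2 mm lower and close.

Call:
play_rows(
  moves=[
    [[0,0,2,0,0,0],[0,0,0,0,0,0],[0,0,0,0,0,0],[0,0,0,0,0,0],[0,0,0,0,0,0]],
  ],
  fingers=-1,
)

```text
time_s: 13.25
position: [0.438, 0.2432, 0.0178]
tcp_rot: [[-0.001, 1.0, -0.001], [1.0, 0.001, -0.0], [-0.0, -0.001, -1.0]]
force: [-0.3, -1.1, 0.7]
opening: 0.498
grasp_force: 30.0
```

Call:
play_rows(
  moves=[
    [[0,0,0,0,0,0],[0,0,0,0,0,0],[0,0,0,0,0,0]],
  ],
)

```text
time_s: 13.55
position: [0.4379, 0.2432, 0.0178]
tcp_rot: [[-0.001, 1.0, -0.001], [1.0, 0.001, -0.0], [-0.0, -0.001, -1.0]]
force: [-2.1, 0.0, 0.8]
opening: 0.498
grasp_force: 30.0
```

Gripped: 43 mm opening at 30 N. Now I'll lift, carry it to the shaft and pre-turn.

Call:
play_rows(
  moves=[
    [[0,0,-15,0,0,0],[0,0,-40,0,0,0],[0,0,-40,0,0,0],[0,0,-40,0,0,0],[0,0,-35,0,0,0]],
  ],
)

```text
time_s: 14.05
position: [0.4379, 0.243, 0.1889]
tcp_rot: [[-0.001, 1.0, -0.0], [1.0, 0.001, -0.0], [-0.0, -0.0, -1.0]]
force: [0.4, 0.7, -5.6]
opening: 0.496
grasp_force: 30.0
```

Call:
play_rows(
  moves=[
    [[-30,7,0,0,0,0],[-40,9,0,0,0,0],[-40,9,0,0,0,0],[-40,9,0,0,0,0],[-40,9,0,0,0,0]],
  ],
)

```text
time_s: 14.55
position: [0.4808, 0.0518, 0.187]
tcp_rot: [[-0.001, 1.0, -0.002], [1.0, 0.001, 0.0], [0.0, -0.002, -1.0]]
force: [0.8, 1.0, -5.3]
opening: 0.495
grasp_force: 30.0
```

Call:
play_rows(
  moves=[
    [[-40,9,0,0,0,0],[-40,9,0,0,0,0],[-40,9,0,0,0,0],[-17,3,0,0,0,0],[0,0,0,0,0,0]],
  ],
)

```text
time_s: 15.05
position: [0.512, -0.0863, 0.187]
tcp_rot: [[0.003, 1.0, -0.0], [1.0, -0.003, -0.001], [-0.001, -0.0, -1.0]]
force: [0.4, 0.9, -5.4]
opening: 0.495
grasp_force: 30.0
```

Call:
play_rows(
  moves=[
    [[0,0,0,0,0,-0.13],[0,0,0,0,0,-0.13],[0,0,0,0,0,-0.13],[0,0,0,0,0,-0.13],[0,0,0,0,0,0]],
  ],
)

```text
time_s: 15.55
position: [0.5104, -0.082, 0.187]
tcp_rot: [[-0.499, 0.867, -0.002], [0.867, 0.499, 0.001], [0.003, -0.001, -1.0]]
force: [0.0, -0.5, -5.3]
opening: 0.499
grasp_force: 30.0
```

Call:
play_rows(
  moves=[
    [[0,0,25,0,0,0],[0,0,25,0,0,0],[0,0,20,0,0,0],[0,0,5,0,0,0],[0,0,0,0,0,0]],
  ],
)

```text
time_s: 16.05
position: [0.5108, -0.0828, 0.112]
tcp_rot: [[-0.497, 0.868, -0.003], [0.868, 0.497, 0.001], [0.002, -0.002, -1.0]]
force: [-0.5, -0.3, -4.5]
opening: 0.496
grasp_force: 30.0
```

```bash
python3 - <<'E'
from h import *
np.set_printoptions(precision=4,suppress=True)
s=bot.read_state();print(s['position'],s['force'],s['moment'],s['joint_positions'])
c=bot.capture('scene');t=bot.capture('top')
pt={}
for n,p in(('scene',c),('top',t)):
    for q in('hub_top','slicing_disc','seat','slicer','lid_hinge'):
        for r in bot.pinpoint(p,q)[:1]: print(n,q,np.round(r['centre'],1),round(r['confidence'],2),atz(p,r['centre'],{'hub_top':s['position'][2]+.034,'slicing_disc':s['position'][2]-.018,'seat':.058,'slicer':0,'lid_hinge':.118}[q]))
E
```

```text
[ 0.5108 -0.0828  0.112 ] [-0.5026 -0.2594 -4.4508] [-0.0103 -0.1329  0.0581] [-21.6013  30.3602 102.5657   0.0143  47.2324 -51.4038]
scene hub_top [232.1 195.8] 0.83 [ 0.5104 -0.0776  0.146 ]
scene seat [232. 211.] 0.82 [ 0.4984 -0.0694  0.058 ]
scene slicer [234.1 226.5] 0.9 [ 0.5186 -0.0812  0.    ]
scene lid_hinge [207.2 215. ] 0.56 [ 0.4939 -0.1819  0.118 ]
top slicer [377.7 180. ] 0.58 [ 0.5875 -0.469   0.    ]
top lid_hinge [317.9 195.2] 0.9 [ 0.5095 -0.2036  0.118 ]
```

Call:
play_rows(
  moves=[
    [[0,0,6,0,0,0],[0,0,3,0,0,0],[0,0,0,0,0,0]],
  ],
)

```text
time_s: 16.95
position: [0.511, -0.0834, 0.1029]
tcp_rot: [[-0.498, 0.867, -0.002], [0.867, 0.498, 0.001], [0.001, -0.001, -1.0]]
force: [-0.1, -0.2, -4.3]
opening: 0.496
grasp_force: 30.0
```

Call:
play_rows(
  moves=[
    [[0,0,2,0,0,0],[0,0,2,0,0,0],[0,0,0,0,0,0]],
  ],
)

```text
time_s: 17.25
position: [0.5115, -0.0836, 0.0995]
tcp_rot: [[-0.498, 0.867, -0.001], [0.867, 0.498, 0.0], [0.0, -0.0, -1.0]]
force: [-0.6, -0.0, -5.3]
opening: 0.501
grasp_force: 30.0
```

Call:
play_rows(
  moves=[
    [[0,0,2,0,0,0],[0,0,0,0,0,0]],
  ],
)

```text
time_s: 17.45
position: [0.5115, -0.0836, 0.0976]
tcp_rot: [[-0.498, 0.867, -0.0], [0.867, 0.498, 0.0], [0.0, -0.0, -1.0]]
force: [0.3, -0.6, -4.2]
opening: 0.498
grasp_force: 30.0
```

Below shaft-tip height with no contact, so the bore is going over the tip. Continuing down.

Call:
play_rows(
  moves=[
    [[0,0,2,0,0,0],[0,0,2,0,0,0],[0,0,0,0,0,0]],
  ],
)

```text
time_s: 17.75
position: [0.5114, -0.0836, 0.0935]
tcp_rot: [[-0.498, 0.867, -0.001], [0.867, 0.498, 0.0], [0.001, -0.0, -1.0]]
force: [-0.6, -0.1, -5.4]
opening: 0.496
grasp_force: 30.0
```

Call:
play_rows(
  moves=[
    [[0,0,2,0,0,0],[0,0,2,0,0,0],[0,0,0,0,0,0]],
  ],
)

```text
time_s: 18.05
position: [0.5114, -0.0836, 0.0895]
tcp_rot: [[-0.498, 0.867, -0.001], [0.867, 0.498, 0.0], [0.001, -0.0, -1.0]]
force: [-0.1, 0.1, -5.7]
opening: 0.497
grasp_force: 30.0
```

Call:
play_rows(
  moves=[
    [[0,0,2,0,0,0],[0,0,1,0,0,0],[0,0,0,0,0,0]],
  ],
)

```text
time_s: 18.35
position: [0.5115, -0.0836, 0.0866]
tcp_rot: [[-0.498, 0.867, -0.0], [0.867, 0.498, 0.0], [0.0, -0.0, -1.0]]
force: [-0.6, 1.1, -5.7]
opening: 0.499
grasp_force: 30.0
```

Call:
play_rows(
  moves=[
    [[0,0,1,0,0,0],[0,0,0,0,0,0]],
  ],
)

```text
time_s: 18.55
position: [0.5116, -0.0836, 0.0857]
tcp_rot: [[-0.498, 0.867, -0.0], [0.867, 0.498, 0.0], [0.0, -0.0, -1.0]]
force: [-1.0, -0.1, -5.1]
opening: 0.495
grasp_force: 30.0
```

Call:
play_rows(
  moves=[
    [[0,0,1,0,0,0],[0,0,0,0,0,0]],
  ],
)

```text
time_s: 18.75
position: [0.5117, -0.0837, 0.0848]
tcp_rot: [[-0.498, 0.867, 0.0], [0.867, 0.498, -0.0], [-0.0, 0.0, -1.0]]
force: [0.1, -0.2, -5.5]
opening: 0.493
grasp_force: 30.0
```

Call:
play_rows(
  moves=[
    [[0,0,1,0,0,0],[0,0,0,0,0,0]],
  ],
)

```text
time_s: 18.95
position: [0.5118, -0.0838, 0.0847]
tcp_rot: [[-0.498, 0.867, 0.001], [0.867, 0.498, -0.0], [-0.001, 0.0, -1.0]]
force: [-1.4, 0.2, 2.7]
opening: 0.5
grasp_force: 30.0
```

The disc is resting on the key at z=0.0847 with about 8 N. Now I'll turn it gently.

Call:
play_rows(
  moves=[
    [[0,0,0,0,0,-0.03],[0,0,0,0,0,-0.03],[0,0,0,0,0,0]],
  ],
)

```text
time_s: 19.25
position: [0.5123, -0.0838, 0.0845]
tcp_rot: [[-0.55, 0.835, 0.002], [0.835, 0.55, -0.0], [-0.001, 0.001, -1.0]]
force: [-2.2, 0.9, 5.9]
opening: 0.5
grasp_force: 30.0
```

Call:
play_rows(
  moves=[
    [[0,0,0,0,0,-0.03],[0,0,0,0,0,-0.03],[0,0,0,0,0,0]],
  ],
)

```text
time_s: 19.55
position: [0.5126, -0.0837, 0.0843]
tcp_rot: [[-0.599, 0.801, 0.002], [0.801, 0.599, -0.0], [-0.001, 0.002, -1.0]]
force: [0.0, 1.4, 4.8]
opening: 0.501
grasp_force: 30.0
```

Call:
play_rows(
  moves=[
    [[0,0,0,0,0,-0.03],[0,0,0,0,0,0]],
  ],
)

```text
time_s: 19.75
position: [0.5125, -0.0835, 0.0842]
tcp_rot: [[-0.622, 0.783, 0.002], [0.783, 0.622, 0.0], [-0.001, 0.002, -1.0]]
force: [1.2, 2.7, 4.2]
opening: 0.498
grasp_force: 30.0
```

Call:
play_rows(
  moves=[
    [[0,0,0,0,0,-0.03],[0,0,0,0,0,0]],
  ],
)

```text
time_s: 19.95
position: [0.5124, -0.0834, 0.0841]
tcp_rot: [[-0.645, 0.764, 0.002], [0.764, 0.645, 0.0], [-0.001, 0.001, -1.0]]
force: [1.1, 2.4, 5.5]
opening: 0.499
grasp_force: 30.0
```

Call:
play_rows(
  moves=[
    [[0,0,0,0,0,-0.03],[0,0,0,0,0,0]],
  ],
)

```text
time_s: 20.15
position: [0.5105, -0.0837, 0.0828]
tcp_rot: [[-0.669, 0.743, -0.003], [0.743, 0.669, -0.0], [0.002, -0.002, -1.0]]
force: [0.1, -0.1, -5.5]
opening: 0.497
grasp_force: 30.0
```

Call:
play_rows(
  moves=[
    [[0,0,0,0,0,-0.03],[0,0,0,0,0,0]],
  ],
)

```text
time_s: 20.35
position: [0.5107, -0.0837, 0.0829]
tcp_rot: [[-0.69, 0.724, -0.002], [0.724, 0.69, 0.0], [0.002, -0.001, -1.0]]
force: [-0.1, 0.4, -6.4]
opening: 0.493
grasp_force: 30.0
```

It dropped at about 42°, with the force back to the bare weight. Lowering fully now.

Call:
play_rows(
  moves=[
    [[0,0,2,0,0,0],[0,0,2,0,0,0],[0,0,0,0,0,0]],
  ],
)

```text
time_s: 20.65
position: [0.5113, -0.0836, 0.0793]
tcp_rot: [[-0.69, 0.724, -0.001], [0.724, 0.69, 0.0], [0.001, -0.0, -1.0]]
force: [-0.8, 0.5, -4.7]
opening: 0.5
grasp_force: 30.0
```

Call:
play_rows(
  moves=[
    [[0,0,2,0,0,0],[0,0,0,0,0,0]],
  ],
)

```text
time_s: 20.85
position: [0.5115, -0.0837, 0.0775]
tcp_rot: [[-0.69, 0.724, -0.0], [0.724, 0.69, 0.0], [0.0, -0.0, -1.0]]
force: [-0.2, -0.1, -5.8]
opening: 0.498
grasp_force: 30.0
```

Call:
play_rows(
  moves=[
    [[0,0,1,0,0,0],[0,0,0,0,0,0]],
  ],
)

```text
time_s: 21.05
position: [0.5116, -0.0837, 0.0767]
tcp_rot: [[-0.69, 0.724, -0.0], [0.724, 0.69, -0.0], [0.0, -0.0, -1.0]]
force: [1.1, 0.2, -4.5]
opening: 0.496
grasp_force: 30.0
```

Call:
play_rows(
  moves=[
    [[0,0,1,0,0,0],[0,0,0,0,0,0]],
  ],
)

```text
time_s: 21.25
position: [0.5118, -0.0837, 0.0758]
tcp_rot: [[-0.69, 0.724, 0.0], [0.724, 0.69, -0.0], [-0.0, 0.0, -1.0]]
force: [0.4, 0.2, -4.8]
opening: 0.496
grasp_force: 30.0
```

Call:
play_rows(
  moves=[
    [[0,0,0.7,0,0,0],[0,0,0,0,0,0]],
  ],
)

```text
time_s: 21.45
position: [0.5118, -0.0837, 0.0758]
tcp_rot: [[-0.69, 0.724, 0.001], [0.724, 0.69, -0.0], [-0.001, 0.0, -1.0]]
force: [-0.9, 0.2, 1.9]
opening: 0.496
grasp_force: 30.0
```

The disc is seated at z=0.0758, exactly 9 mm below the key-top contact, with no excess force. I'll release it and rise.

Call:
play_rows(
  moves=[
    [[0,0,-0.5,0,0,0],[0,0,0,0,0,0],[0,0,0,0,0,0],[0,0,0,0,0,0],[0,0,0,0,0,0]],
  ],
  fingers=0.6,
)

```text
time_s: 21.95
position: [0.5118, -0.0837, 0.0756]
tcp_rot: [[-0.69, 0.724, 0.0], [0.724, 0.69, -0.0], [-0.0, 0.0, -1.0]]
force: [-0.0, 0.0, -0.9]
opening: 0.785
grasp_force: 0.0
```

Call:
play_rows(
  moves=[
    [[0,0,-10,0,0,0],[0,0,-20,0,0,0],[0,0,-40,0,0,0],[0,0,-45,0,0,0],[0,0,-45,0,0,0]],
  ],
)

```text
time_s: 22.45
position: [0.5112, -0.0835, 0.2377]
tcp_rot: [[-0.69, 0.724, -0.0], [0.724, 0.69, 0.0], [0.0, -0.0, -1.0]]
force: [1.4, 0.2, 0.1]
opening: 0.798
grasp_force: 0.0
```

Call:
play_rows(
  moves=[
    [[0,0,-42,0,0,0.146],[0,0,-42,0,0,0.146],[0,0,-40,0,0,0.146],[0,0,0,0,0,0.146],[0,0,0,0,0,0.146]],
  ],
  fingers=-1,
)

```text
time_s: 22.95
position: [0.512, -0.0837, 0.3623]
tcp_rot: [[-0.025, 1.0, 0.004], [1.0, 0.025, -0.002], [-0.002, 0.004, -1.0]]
force: [-0.3, -0.7, 0.7]
opening: 0.431
grasp_force: 0.0
```

Call:
play_rows(
  moves=[
    [[0,0,0,0,0,0.146],[0,0,0,0,0,0],[0,0,0,0,0,0]],
  ],
)

```text
time_s: 23.25
position: [0.5114, -0.0835, 0.36]
tcp_rot: [[0.112, 0.994, 0.0], [0.994, -0.112, -0.0], [-0.0, 0.0, -1.0]]
force: [0.3, 0.9, 0.2]
opening: 0.156
grasp_force: 0.0
```

```bash
python3 - <<'E'
from h import *
np.set_printoptions(precision=4,suppress=True)
s=bot.read_state();print(s['position'],s['tcp_rot'],s['opening'],s['joint_positions'])
c=bot.capture('scene');t=bot.capture('top');w=bot.capture('wrist')
pr={}
for n,p in(('scene',c),('top',t),('wrist',w)):
    for q,z in(('hub_top',.11),('lid_hinge',.118),('lid_lug',.317)):
        for r in bot.pinpoint(p,q)[:1]:
            pr.setdefault(q,[]).append(ray(p,r['centre']));print(n,q,np.round(r['centre'],1),round(r['confidence'],2),atz(p,r['centre'],z))
for q in pr: print(q,tri(pr[q]) if len(pr[q])>1 else '')
cv2.imwrite('pics/h.png',np.vstack([cv2.resize(c['image'][100:300,120:380],(520,400)),w['image'][:190,:][:, :] if 0 else cv2.resize(w['image'][0:230],(520,200))]))
E
```

```text
[ 0.5114 -0.0835  0.36  ] [[ 0.1116  0.9938  0.0003]
 [ 0.9938 -0.1116 -0.0001]
 [-0.0001  0.0003 -1.    ]] 0.15567731997754622 [-21.6485  13.1756  84.8225  -0.0003  81.9853 -15.2397]
scene hub_top [233.  205.5] 0.95 [ 0.5196 -0.084   0.11  ]
scene lid_hinge [206.5 214.9] 0.66 [ 0.4918 -0.1831  0.118 ]
scene lid_lug [190.  177.3] 0.85 [ 0.4945 -0.2339  0.317 ]
top hub_top [283.7 197.5] 0.7 [ 0.5038 -0.0782  0.11  ]
top lid_hinge [316.8 199.7] 0.86 [ 0.4929 -0.1989  0.118 ]
top lid_lug [338.5 188.2] 0.97 [ 0.4993 -0.2389  0.317 ]
wrist hub_top [257.4 166.8] 0.57 [ 0.5124 -0.0824  0.11  ]
wrist lid_hinge [256.1 233.3] 0.59 [ 0.4987 -0.1861  0.118 ]
hub_top [ 0.5101 -0.08    0.1004]
lid_hinge [ 0.4958 -0.1901  0.1225]
lid_lug [ 0.4987 -0.2376  0.3217]
```

View pics/h.png

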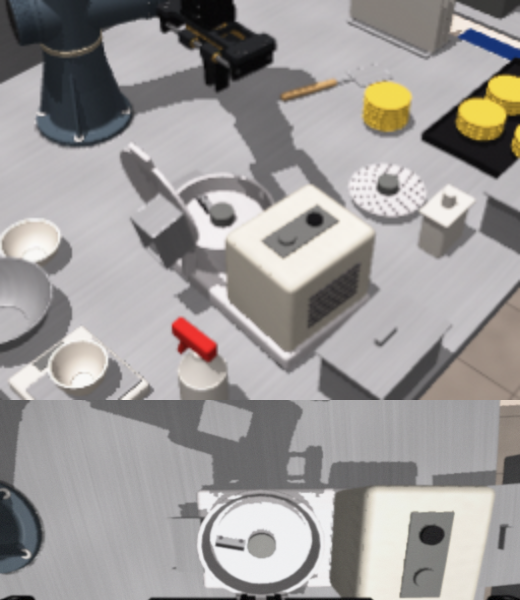

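The slicing disc sits level in the chamber with its hub at the centre, and the lid is leaning back at about 1.79 rad. Now I'll move behind the lid, over the top of it.

Call:
play_rows(
  moves=[
    [[0,-4,-20,0,0,0],[-45,-4,0,0,0,0],[-45,-4,0,0,0,0],[-45,0,0,0,0,0],[-45,0,0,0,0,0]],
  ],
)

```text
time_s: 24.35
position: [0.4787, -0.2626, 0.3798]
tcp_rot: [[0.114, 0.993, 0.001], [0.993, -0.114, -0.0], [-0.0, 0.001, -1.0]]
force: [0.7, 0.0, 0.4]
opening: 0.003
grasp_force: 0.0
```

Call:
play_rows(
  moves=[
    [[-10,0,0,0,0,0],[0,0,40,0,0,0],[0,0,40,0,0,0],[0,0,15,0,0,0],[0,0,0,0,0,0]],
  ],
)

```text
time_s: 24.85
position: [0.4764, -0.2692, 0.2817]
tcp_rot: [[0.114, 0.993, -0.005], [0.993, -0.114, 0.005], [0.004, -0.006, -1.0]]
force: [0.1, 0.4, 1.2]
opening: 0.005
grasp_force: 0.0
```

```bash
python3 - <<'E'
from h import *
np.set_printoptions(precision=4,suppress=True)
s=bot.read_state();print(s['position'],s['force'],s['opening'])
c=bot.capture('scene');w=bot.capture('wrist')
cv2.imwrite('pics/i.png',np.vstack([cv2.resize(c['image'][60:260,80:340],(780,600))]))
E
```

```text
[ 0.4764 -0.2692  0.2817] [0.0768 0.3626 1.2075] 0.005164008052604287
```

View pics/i.png

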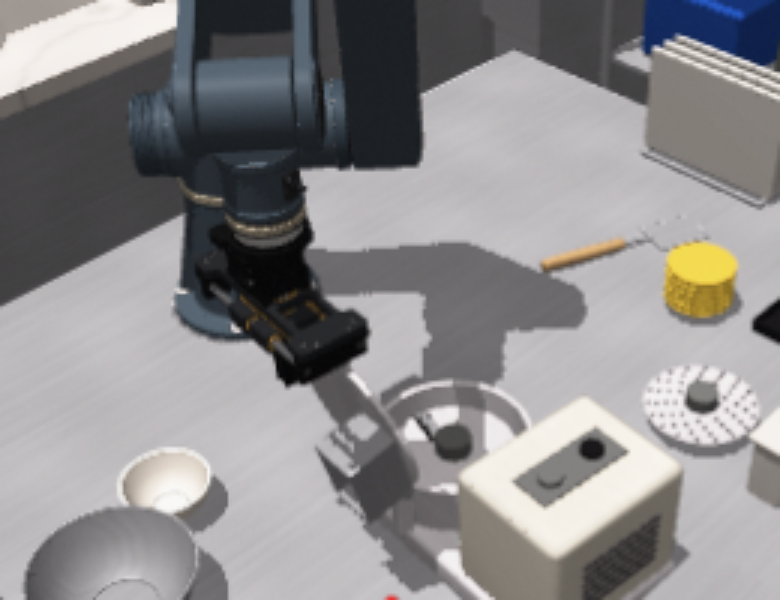

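The gripper is behind the lug, between the lid and the robot's -y side. From here I'll push the lid over by force feedback.

Call:
play_rows(
  moves=[
    [[8,0,0,0,0,0],[8,0,0,0,0,0],[8,0,0,0,0,0],[8,0,0,0,0,0],[0,0,0,0,0,0]],
  ],
)

```text
time_s: 25.45
position: [0.4825, -0.24, 0.2865]
tcp_rot: [[0.113, 0.994, 0.003], [0.994, -0.113, -0.005], [-0.005, 0.003, -1.0]]
force: [0.2, -3.5, 2.8]
opening: 0.002
grasp_force: 1.8
```

Call:
play_rows(
  moves=[
    [[8,0,-1,0,0,0],[8,0,-1,0,0,0],[8,0,-2,0,0,0],[8,0,-2,0,0,0],[8,0,-2,0,0,0]],
  ],
)

```text
time_s: 25.95
position: [0.486, -0.1994, 0.2922]
tcp_rot: [[0.115, 0.993, -0.001], [0.993, -0.115, -0.001], [-0.001, -0.001, -1.0]]
force: [-0.4, -4.8, -3.6]
opening: 0.003
grasp_force: 2.5
```

Contact is about 5 N and the lid is moving. I'll follow the arc.

Call:
play_rows(
  moves=[
    [[12,0,0,0,0,0],[12,0,1,0,0,0],[12,0,1.5,0,0,0],[12,0,2.5,0,0,0],[0,0,0,0,0,0]],
  ],
)

```text
time_s: 26.45
position: [0.4914, -0.1491, 0.2872]
tcp_rot: [[0.113, 0.994, -0.001], [0.994, -0.113, 0.003], [0.003, -0.001, -1.0]]
force: [-0.7, -0.1, 0.6]
opening: -0.001
grasp_force: 0.0
```

Call:
play_rows(
  moves=[
    [[12,0,3.5,0,0,0],[12,0,4,0,0,0],[12,0,5,0,0,0],[12,0,6,0,0,0],[0,0,0,0,0,0]],
  ],
)

```text
time_s: 26.95
position: [0.4971, -0.1014, 0.268]
tcp_rot: [[0.113, 0.994, -0.001], [0.994, -0.113, 0.003], [0.003, -0.001, -1.0]]
force: [-0.6, -0.1, 0.1]
opening: 0.004
grasp_force: 0.0
```

```bash
cat > q.py <<'E'
from h import *
np.set_printoptions(precision=4,suppress=True)
s=bot.read_state();d=np.array(s['position'])-[.5117,-.0837,0]
print('local y,z',d[:2]@[.115,.993]*1000,d[2]*1000,'x',d[:2]@[.993,-.115]*1000,'F',s['force'],s['moment'])
pr=[]
for n in('scene','top'):
    p=bot.capture(n);r=bot.pinpoint(p,'lid_lug')[:1]
    if r: pr.append(ray(p,r[0]['centre']));print(n,np.round(r[0]['centre'],1),r[0]['confidence'])
    if r:
        # angle fit: 1D search of angle along known lug circle
        e=[]
        for th in np.linspace(0,1.9,381):
            y=-.103+.205*np.cos(th)-.006*np.sin(th);z=.118+.205*np.sin(th)+.006*np.cos(th)
            e.append(np.linalg.norm(proj(p,np.array([.5117,-.0837,0])+np.array([.115*y,.993*y,z]))-r[0]['centre']))
        k=int(np.argmin(e));print('theta',k*.005,'err px',e[k])
E
python3 q.py
```

```text
local y,z -19.208497606199984 268.0088865642717 x -12.491586876742938 F [-0.58   -0.0813  0.0512] [-0.0389 -0.101   0.0043]
scene [230.5 162.9] 0.94
theta 1.0 err px 0.2608362511899805
```

The lid is at about 1.0 rad and tracking the finger. Continuing.

Call:
play_rows(
  moves=[
    [[12,0,8,0,0,0],[12,0,9,0,0,0],[12,0,11,0,0,0],[10,0,11,0,0,0],[10,0,12,0,0,0]],
  ],
)

```text
time_s: 27.65
position: [0.5037, -0.0471, 0.217]
tcp_rot: [[0.114, 0.993, 0.0], [0.993, -0.114, 0.001], [0.001, 0.0, -1.0]]
force: [1.5, -1.4, 1.8]
opening: 0.004
grasp_force: 0.9
```

Call:
play_rows(
  moves=[
    [[11,0,15,0,0,0],[7,0,14,0,0,0],[6,0,14,0,0,0],[5,0,14,0,0,0],[0,0,0,0,0,0]],
  ],
)

```text
time_s: 28.15
position: [0.5042, -0.0176, 0.1582]
tcp_rot: [[0.113, 0.994, -0.007], [0.994, -0.113, 0.002], [0.002, -0.007, -1.0]]
force: [-0.4, -0.1, 0.1]
opening: 0.007
grasp_force: 0.0
```

```bash
python3 q.py
```

```text
local y,z 64.77501685519866 158.21733710769718 x -15.093016311895255 F [-0.3721 -0.0909  0.0515] [ 0.0065 -0.0641 -0.0038]
scene [252.5 179.9] 0.6
theta 0.22 err px 0.36279868887437644
```

Call:
play_rows(
  moves=[
    [[3,0,10,0,0,0],[2,0,10,0,0,0],[1,0,8,0,0,0],[1,0,5,0,0,0],[0,0,0,0,0,0]],
  ],
)

```text
time_s: 28.85
position: [0.5067, -0.0125, 0.1269]
tcp_rot: [[0.115, 0.993, -0.003], [0.993, -0.115, 0.001], [0.0, -0.003, -1.0]]
force: [0.4, 0.3, 0.4]
opening: 0.004
grasp_force: 0.0
```

Call:
play_rows(
  moves=[
    [[0,0,4,0,0,0],[0,0,3,0,0,0],[0,0,0,0,0,0]],
  ],
)

```text
time_s: 29.15
position: [0.5075, -0.0127, 0.1207]
tcp_rot: [[0.115, 0.993, -0.001], [0.993, -0.115, 0.0], [0.0, -0.001, -1.0]]
force: [-0.2, 1.0, 0.5]
opening: 0.005
grasp_force: 0.0
```

Call:
play_rows(
  moves=[
    [[0,0,2,0,0,0],[0,0,0,0,0,0]],
  ],
)

```text
time_s: 29.35
position: [0.5078, -0.0128, 0.119]
tcp_rot: [[0.115, 0.993, 0.0], [0.993, -0.115, -0.0], [-0.0, 0.0, -1.0]]
force: [0.2, -0.3, 0.6]
opening: 0.005
grasp_force: 0.0
```

```bash
python3 q.py
```

```text
local y,z 69.95349281274076 118.99780858050707 x -12.057970552895341 F [ 0.225  -0.257   0.5912] [-0.0622 -0.0611  0.0178]
scene [252.2 187.7] 0.9
theta 0.025 err px 1.1884694273290703
top [377.5 236. ] 0.15
theta 1.9000000000000001 err px 56.2239693685989
```

Call:
play_rows(
  moves=[
    [[0,0,3,0,0,0],[0,0,0,0,0,0]],
  ],
)

```text
time_s: 29.75
position: [0.5079, -0.0128, 0.1159]
tcp_rot: [[0.115, 0.993, 0.0], [0.993, -0.115, 0.0], [0.0, 0.0, -1.0]]
force: [-0.0, 0.3, -0.1]
opening: 0.003
grasp_force: 0.0
```

Call:
play_rows(
  moves=[
    [[0,0,3,0,0,0],[0,0,0,0,0,0]],
  ],
)

```text
time_s: 29.95
position: [0.5078, -0.0127, 0.1129]
tcp_rot: [[0.115, 0.993, 0.0], [0.993, -0.115, 0.0], [0.0, 0.0, -1.0]]
force: [-0.3, -0.3, 1.1]
opening: 0.007
grasp_force: 0.0
```

Call:
play_rows(
  moves=[
    [[0,0,2,0,0,0],[0,0,0,0,0,0]],
  ],
)

```text
time_s: 30.15
position: [0.5078, -0.0127, 0.111]
tcp_rot: [[0.115, 0.993, 0.0], [0.993, -0.115, 0.0], [0.0, 0.0, -1.0]]
force: [-0.6, 1.3, 1.7]
opening: 0.007
grasp_force: 0.6
```

Call:
play_rows(
  moves=[
    [[0,0,1,0,0,0],[0,0,0,0,0,0]],
  ],
)

```text
time_s: 30.35
position: [0.5078, -0.0127, 0.1105]
tcp_rot: [[0.115, 0.993, 0.0], [0.993, -0.115, 0.0], [0.0, 0.0, -1.0]]
force: [-1.0, 1.4, 5.1]
opening: 0.003
grasp_force: 2.8
```

Call:
play_rows(
  moves=[
    [[0,0,1,0,0,0],[0,0,0,0,0,0]],
  ],
)

```text
time_s: 30.55
position: [0.5079, -0.0127, 0.1104]
tcp_rot: [[0.115, 0.993, 0.001], [0.993, -0.115, -0.0], [0.0, 0.001, -1.0]]
force: [-1.9, 1.4, 12.5]
opening: 0.003
grasp_force: 6.1
```

Call:
play_rows(
  moves=[
    [[0,0,1,0,0,0],[0,0,0,0,0,0]],
  ],
)

```text
time_s: 30.75
position: [0.5079, -0.0127, 0.1102]
tcp_rot: [[0.114, 0.993, 0.001], [0.993, -0.114, -0.0], [-0.0, 0.001, -1.0]]
force: [-4.0, 0.6, 18.1]
opening: 0.006
grasp_force: 9.4
```

```bash
python3 q.py
```

```text
local y,z 70.08919300681885 110.24135368464155 x -11.921858813059474 F [-3.9755  0.5572 18.0553] [0.4287 0.5755 0.0085]
scene [251.7 187.8] 0.65
theta 0.025 err px 1.689512622838879
```

It stops hard with the force at 18 N and no further motion. The contact height matches a closed lid; a blocked lid would have stopped about 15 mm higher. Backing off to check.

Call:
play_rows(
  moves=[
    [[0,0,-5,0,0,0],[0,0,-20,0,0,0],[0,0,-40,0,0,0],[0,0,-45,0,0,0],[0,0,-45,0,0,0]],
  ],
)

```text
time_s: 31.45
position: [0.507, -0.0128, 0.264]
tcp_rot: [[0.115, 0.993, -0.002], [0.993, -0.115, 0.0], [-0.0, -0.002, -1.0]]
force: [0.8, 0.4, -0.5]
opening: 0.004
grasp_force: 0.0
```

Call:
play_rows(
  moves=[
    [[40,0,-20,0,0,0],[40,0,0,0,0,0],[40,0,0,0,0,0],[40,0,0,0,0,0],[0,0,0,0,0,0]],
  ],
)

```text
time_s: 31.95
position: [0.5259, 0.1502, 0.2826]
tcp_rot: [[0.11, 0.994, -0.0], [0.994, -0.11, 0.002], [0.002, -0.0, -1.0]]
force: [-0.9, -0.8, 0.1]
opening: 0.006
grasp_force: 0.0
```

Call:
play_rows(
  moves=[
    [[0,0,0,0,0,0],[0,0,0,0,0,0],[0,0,0,0,0,0]],
  ],
)

```text
time_s: 32.25
position: [0.526, 0.1449, 0.2828]
tcp_rot: [[0.116, 0.993, -0.001], [0.993, -0.116, -0.001], [-0.001, -0.001, -1.0]]
force: [-0.7, -0.7, 0.0]
opening: 0.006
grasp_force: 0.0
```

```bash
python3 q.py; python3 - <<'E'
from h import *
for n in('scene','top'):
    p=bot.capture(n)
    for th in(0,.03,.08):
        y=-.103+.205*np.cos(th)-.006*np.sin(th);z=.118+.205*np.sin(th)+.006*np.cos(th)
        print(n,th,proj(p,[.5117+.115*y,-.0837+.993*y,z]).round(1))
    for q in('hub_top','slicing_disc','lid_lug','grating_disc','pusher'):
        print(q,[(np.round(r['centre'],1).tolist(),round(r['confidence'],2)) for r in bot.pinpoint(p,q)[:1]])
E
```

```text
local y,z 228.6302020885269 282.82180888515114 x -12.07695814389561 F [-0.6718 -0.7324  0.0301] [-0.0126 -0.0606 -0.0199]
scene [254.2 188. ] 0.83
theta 0.02 err px 0.8054611747767618
top [258.2 191.5] 0.8
theta 0.07 err px 0.45490902509634806
scene 0 [253.4 188.8]
scene 0.03 [253.4 187.5]
scene 0.08 [253.2 185.5]
hub_top []
slicing_disc []
lid_lug [([249.3, 187.6], 0.8)]
grating_disc [([310.5, 200.8], 0.63)]
pusher [([340.0, 216.6], 0.93)]
top 0 [257.6 191.9]
top 0.03 [257.6 191.6]
top 0.08 [257.9 191.2]
hub_top []
slicing_disc []
lid_lug [([258.4, 192.1], 0.96)]
grating_disc [([203.0, 169.1], 0.5)]
pusher [([209.4, 133.3], 0.69)]
```

```bash
python3 -c "
from rig import bot
print(bot.hand_in())"
```

```text
the job is handed in; nothing more can be done
None
```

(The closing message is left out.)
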